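# Wedge up the dough roller's landing table

### The arm

A 6-joint arm with a two-finger parallel gripper is mounted at the origin on the work surface. World frame = base frame: x ahead of the robot, y to its left, z up, the work surface at z = 0. Lengths are in m, angles in degrees, forces in N, time in s.
With the tool pointing down it reaches from about 0.425 to 0.95 m from the base axis. Payload 14.7 kg.
Tool frame: the origin (TCP) lies midway between the tips of the shut fingers; the grasp point (between the pads) lies 19 mm behind it; z points along the fingers, y is the direction in which the jaws open and shut (so a half turn about z gives the same grasp; the last joint's range is limited). The gripper opens to 85 mm and grips with 20 to 120 N. Pads are 22 mm wide; open, the fingers measure 114 mm over their backs; the gripper's body (76 mm by 85 mm) begins 54 mm behind the grasp point. The pads swing forward as they close: fully open they stand 13 mm farther back than shut.
Start: joints at [-73.545, 27.513, 91.461, -0, 61.026, -2.67], TCP at [0.213, -0.614, 0.231] pointing down, gripper open.
Joint ranges: [-157.49, 157.49], [-46.99, 117.5], [13.45, 153.17], [-89.5, 269.5], [5.16, 153.95], [-167.48, 167.48]. Speed limits (degrees/s): [108.29, 108.29, 136.94, 172.46, 172.46, 172.46].

### API

Orientations are given as a 3x3 rotation matrix whose columns are the frame's x, y, z axes.
In Python, from cell import ctrl, eyes gives the robot as it stands.
- The arm moves only by the tool arm_command, never from a script. Its argument "plan" is a list of rows, each a list of 3 entries, a list of its own where there are three numbers: the opening, from -1 (shut) to 1 (fully open), so that 0 is half open, then the shift along the tool's x, y, z in m, then the turn, a rotation vector about the tool's x, y, z in rad. In form: [[fingers, [tx, ty, tz], [ax, ay, az]], ...]. A call has exactly 10 rows; each row is the pose to reach, as a shift and turn from the pose measured when the call began, along the tool's axes at that moment; what a row does not reach only later rows make up. A row lasts 1/12 s, in which the tool goes at most 41.7 mm and 7.16 degrees, less where a joint would pass 70% of its speed; a pose out of reach is approached as far as the arm can. A call with a gripper value outside its range is refused whole. The fingers move at their own pace and stop on an object; "grip_force" is the grip in N (left out, the last holds). Time passes only in rows, so rows that repeat a pose let the fingers close, or fill a call up. It gives the time, the measured TCP pose, the force and the opening at its end, in the units of the state.
- ctrl.get_state(): the state, without advancing time (a new reading comes with each control period).
- eyes.grab_frame(name): name is "side" or "top"; returns a dict with "color" (400x640x3 uint8, red, green, blue), "camera_matrix" (3x3 intrinsics, pixels), "rvec" (rotation vector, rad) and "tvec" (3), from world to camera coordinates, as OpenCV has them. Camera axes: x right, y down, z forward; pixel columns grow to the right and rows downward; lengths in m; the calibration is good to about 2 mm. A picture is of the moment at which its call begins. There is no depth.
- ctrl.job_done(): hands the job in, once; it reports no verdict.
The state is a dict: "t": time; "joints": joint angles; "joint_vel": joint speeds; "joint_torque": joint torques, N m; "tool_pos": TCP position; "ee_rot": TCP orientation; "contact_force": force on the tool from outside, world axes, zero at the start; "moment": the same for the moment, N m; "finger_gap": finger opening in m.
Only numpy, scipy, OpenCV 4.12 (cv2) and the standard library are available. Lean on these libraries where they do the work, as an engineer would, in place of code of your own. Each camera call takes 0.05 s, during which the arm holds its last target. There are 200 camera calls.

### The job

The landing table of the dough roller droops: slide the long wooden wedge, thin end first, under its free edge and push until the table is fully up against its stop and the wedge is jammed tight, then let go of the wedge. After that stand the steel flour shaker upright on the raised table, with the wedge still holding it up tight. Leave the other things on the worktop where they are.

Things in the scene. Friction and masses are not known exactly. Their poses are not given: they have to be found in the camera images.
- wedge: the long plain wooden wedge, 180 mm long, 45 mm wide, lying on its flat underside; 5 mm high at the thin end, rising evenly to 32 mm at the thick end. Origin at the centre of its underside, +x towards the thin end (90 mm away), z up. 0.13 kg, friction about 0.6
- wedge_tip (a point): middle of the wedge's thin end. Sliding the wedge in and lifting the table takes up to about 14 N of push on the way; at the stop the push rises steeply, and about 20 N there jams it tight: it then stays when let go
- roller: the bench-top dough roller, white side plates and steel rollers, fixed to the worktop, 260 mm wide and 190 mm high. Its origin lies on the worktop below the hinge of its landing table; its x axis points level from the free edge of the landing table to the hinge and on into the machine (the way the wedge is pushed); the housing fills x = 10 to 170 mm, y = -130 to 130 mm. The landing table reaches from the hinge out to x = -200 mm, 220 mm wide (y = -110 to 110 mm)
- landing (a joint): hinge of the steel landing table: 0 = drooping, lowest; 0.07 rad = level, up against its firm stop. It is not held by any latch: it drops back under its own weight (about 3 N at the free edge) unless the wedge holds it
- lip (a point): middle of the underside of the landing table's free edge, a round bar of 12 mm diameter along the roller's y under a 35 mm tall lip, 196 mm from the hinge. It is about 10 mm above the worktop when drooping and 24 mm when level, so a wedge flat on the worktop starts to lift it when about 35 mm of its length is under the bar and jams with about 125 mm under it
- landing_mid (a point): middle of the landing table's flat top, 62 mm above the worktop when level; the top measures 196 mm along the roller's x and 220 mm along its y; z is normal to the top
- shaker: steel flour shaker, a standing round can 56 mm in diameter with a domed lid (straight sides up to 78 mm), 92 mm high, about 0.25 kg. Origin at the centre of its underside, z up
- short_wedge: bystander: a similar wooden wedge, but only 90 mm long, 45 wide and 4 to 16 mm high: too thin for the job
- ring_cutter: bystander: open steel ring biscuit cutter, 70 mm across, 40 high; origin at its underside
- jar: bystander: squat amber jar with a steel lid, 68 mm across, 85 high; origin at its underside
- cup: bystander: white mug, 80 mm across, 85 high; origin at its underside
- scraper: bystander: dough scraper lying flat, about 110 x 90 mm, 14 mm high; origin at its underside
Mind the look-alikes: they are no part of the job. What is shaped like the wedge but purple is not meant.

How it is judged:
By the outcome, as a careful person would: the job done as asked, in the order asked, and still so for the second after the job is handed in, with the robot touching nothing.
It also fails if it takes over 64 s, if anything falls off the work surface, if the arm or the gripper's body presses on something with over 40 N, if the wrist force passes 120 N, or if a joint passes its speed limit or range.

## Working session

There is one attempt and no reset: what is moved stays moved. The work goes in short steps, Python scripts to look and compute and a tool call to move; the robot and the scene stay as the last step left them, time stands still between calls to the robot, and variables do not carry over. Pictures are saved under pics/ and viewed, about 8 in all and at most 12, crops included, and the job is handed in when it is done.

Besides the shell and the picture viewer there is one more tool, called in YAML: its name, and indented under it one key for each argument. arm_command: Moves the arm, as the interface text tells. Its arguments: {"type":"object","properties":{"plan":{"type":"array"},"grip_force":{"type":"number"}},"required":["plan"]}

```bash
mkdir -p pics; cat > h.py <<'E'
import numpy as np, cv2
from cell import ctrl, eyes
def grab(n,save=None):
    f=eyes.grab_frame(n)
    if save: cv2.imwrite('pics/'+save,f['color'][:,:,::-1])
    return f
def ray(f,uv,z):
    "world points of pixels on plane z"
    K=np.array(f['camera_matrix']);R=cv2.Rodrigues(np.array(f['rvec'],float))[0];t=np.array(f['tvec'],float).ravel()
    uv=np.atleast_2d(np.array(uv,float)); d=np.c_[uv,np.ones(len(uv))]@np.linalg.inv(K).T@R
    c=-R.T@t
    return c+d*((z-c[2])/d[:,2])[:,None]
def proj(f,P):
    return cv2.projectPoints(np.atleast_2d(np.array(P,float)),np.array(f['rvec'],float),np.array(f['tvec'],float),np.array(f['camera_matrix'],float),None)[0][:,0]
def totool(s,p):
    return np.array(s['ee_rot']).T@(np.array(p)-np.array(s['tool_pos']))
E
python3 - <<'E'
from h import *
for n in ('top','side'):
    f=grab(n,n+'0.png'); R=cv2.Rodrigues(np.array(f['rvec'],float))[0]
    print(n,(-R.T@np.array(f['tvec']).ravel()).round(3),R[2].round(2))
s=ctrl.get_state();print(s)
E
```

```text
top [0.453 0.037 1.1  ] [ 0.08  0.02 -1.  ]
side [0.464 1.136 0.858] [ 0.07 -0.82 -0.57]
{'t': 0.1, 'joints': array([-7.35434869e+01,  2.75464604e+01,  9.14889068e+01,  5.32159474e-04,
        6.10268073e+01, -2.66881571e+00]), 'joint_vel': array([-0.02802994,  0.02880698, -0.13001113, -0.1223837 , -0.03104516,
       -0.00161332]), 'joint_torque': array([-2.99583871e-04, -9.52259445e+01, -4.31040502e+01, -8.80864968e-05,
        5.18696223e-03, -3.24800112e-06]), 'tool_pos': array([ 0.21289633, -0.61376515,  0.23074235]), 'ee_rot': array([[ 9.44805650e-01,  3.27631184e-01, -2.99616506e-04],
       [ 3.27631316e-01, -9.44805077e-01,  1.04299770e-03],
       [ 5.86393743e-05, -1.08359387e-03, -9.99999411e-01]]), 'contact_force': array([-0.18414597,  0.71045641, -1.07772764]), 'moment': array([ 0.04471019, -0.00998532,  0.00650468]), 'finger_gap': 0.08557711916381265}
```

View pics/top0.png

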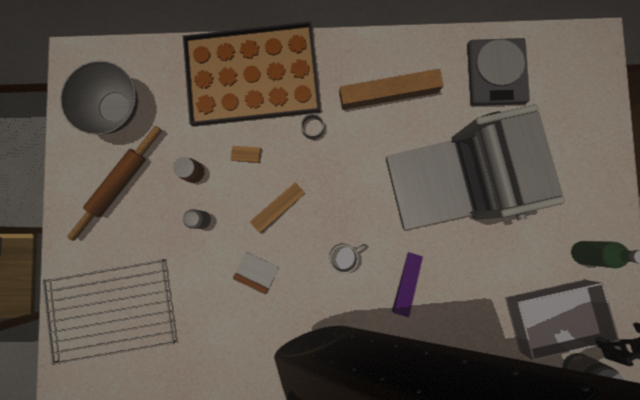

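View pics/side0.png

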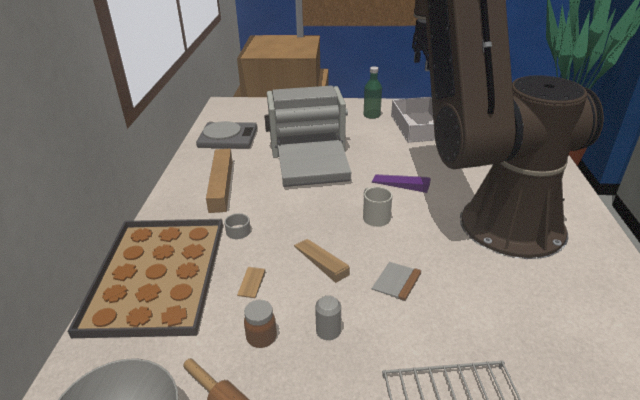

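The top view shows the wedge at about (278,207), with its thick end near (258,224). The shaker is at about (197,218), the jar at (188,169), and the landing table spans (388,155) to (472,220). The side view confirms that the thick end faces that camera and that the domed shaker is at (328,317).

```bash
python3 - <<'E'
from h import *
T=grab('top');S=grab('side')
def blob(f,box,fn,near):
    x0,y0,x1,y1=box;im=f['color'][y0:y1,x0:x1]
    h=cv2.cvtColor(im,cv2.COLOR_RGB2HSV).astype(int)
    m=fn(h).astype(np.uint8)
    m=cv2.morphologyEx(m,cv2.MORPH_OPEN,np.ones((3,3)))
    c=max(cv2.findContours(m,0,2)[0],key=cv2.contourArea)
    return c[:,0]+[x0,y0]
wood=lambda h:(h[...,1]>105)
c=blob(T,(240,175,315,240),wood,None);r=cv2.minAreaRect(c.astype(np.float32));print('wedge top',r)
b=cv2.boxPoints(r);q=cv2.approxPolyDP(c,3,True)[:,0];print(q.tolist());print(ray(T,b,0.0).round(4),ray(T,q,0.0).round(3).tolist())
c=blob(S,(285,230,360,285),wood,None);q=cv2.approxPolyDP(c,2,True)[:,0];print('wedge side',q.tolist(),ray(S,q,0).round(3).tolist())
big=[]
for f,box in ((T,(370,90,570,240)),(T,(230,170,320,240)),(T,(165,145,225,240)),(S,(225,285,365,355)),(S,(260,80,360,190))):
    x0,y0,x1,y1=box;im=f['color'][y0:y1,x0:x1,::-1];im=np.clip(im*1.6,0,255).astype(np.uint8)
    k=min(395/im.shape[1],290/im.shape[0]);im=cv2.resize(im,None,fx=k,fy=k,interpolation=cv2.INTER_CUBIC);print(box,k)
    can=np.zeros((290,395,3),np.uint8);can[:im.shape[0],:im.shape[1]]=im;big.append(can)
big.append(big[0]*0)
cv2.imwrite('pics/z1.png',np.vstack([np.hstack(big[:2]),np.hstack([big[2][:,:390],big[4]])]))
E
```

```text
wedge top ((277.133056640625, 207.14906311035156), (15.105238914489746, 60.10126876831055), 48.23970031738281)
[[296, 184], [251, 221], [259, 231], [303, 193]]
[[0.4924 0.2598 0.    ]
 [0.6107 0.1219 0.    ]
 [0.5755 0.092  0.    ]
 [0.4578 0.2297 0.    ]] [[0.603, 0.118, 0.0], [0.494, 0.256, 0.0], [0.463, 0.232, 0.0], [0.575, 0.097, 0.0]]Traceback (most recent call last):
  File "<stdin>", line 13, in <module>
  File "<stdin>", line 8, in blob
ValueError: max() iterable argument is empty
```

```bash
python3 - <<'E'
from h import *
T=grab('top');S=grab('side')
h=cv2.cvtColor(S['color'],cv2.COLOR_RGB2HSV);print(h[258,320],h[285,300],cv2.cvtColor(T['color'],cv2.COLOR_RGB2HSV)[[208,208],[277,330]])
m=np.zeros((400,640),np.uint8);m[230:285,285:360]=h[230:285,285:360,1]>75
c=max(cv2.findContours(m,0,2)[0],key=cv2.contourArea);q=cv2.approxPolyDP(c,2,True)[:,0];print('wedge side',q.tolist(),ray(S,q,0).round(3).tolist())
big=[]
for f,box in ((T,(370,90,570,240)),(T,(240,170,320,240)),(T,(165,145,225,240)),(S,(260,80,360,190))):
    x0,y0,x1,y1=box;im=f['color'][y0:y1,x0:x1,::-1];im=np.clip(im*1.6,0,255).astype(np.uint8)
    k=min(395/im.shape[1],290/im.shape[0]);im=cv2.resize(im,None,fx=k,fy=k,interpolation=cv2.INTER_CUBIC);print(box,k)
    can=np.zeros((290,395,3),np.uint8);can[:im.shape[0],:im.shape[1]]=im;big.append(can)
cv2.imwrite('pics/z1.png',np.vstack([np.hstack(big[:2]),np.hstack(big[2:])]))
E
```

```text
[ 16  97 155] [ 15  32 194] [[ 16 139 103]
 [ 13  48 134]]
wedge side [[295, 245], [335, 281], [348, 274], [348, 266], [309, 240]] [[0.607, 0.119, 0.0], [0.493, 0.253, 0.0], [0.462, 0.226, 0.0], [0.462, 0.196, 0.0], [0.571, 0.096, 0.0]]
(370, 90, 570, 240) 1.9333333333333333
(240, 170, 320, 240) 4.142857142857143
(165, 145, 225, 240) 3.0526315789473686
(260, 80, 360, 190) 2.6363636363636362
```

View pics/z1.png

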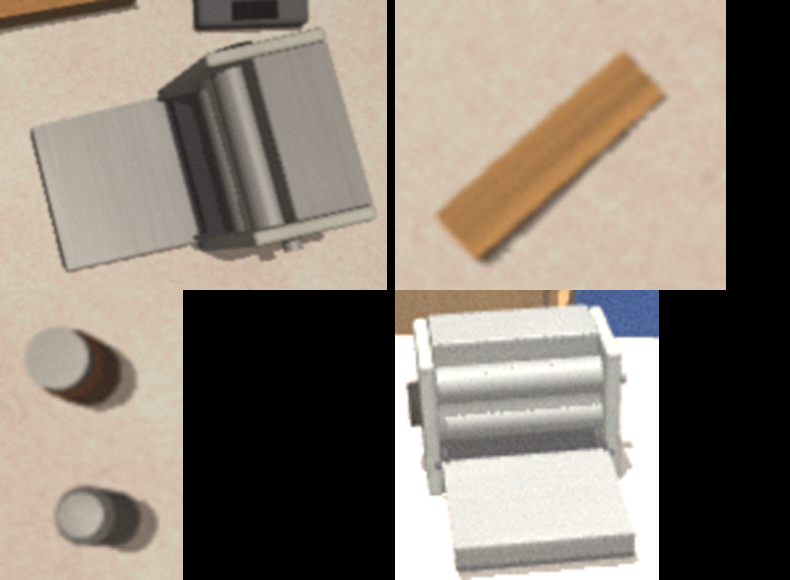

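The zoomed crop shows the table's free-edge corners at about (387,157) and (405,229), and the shaker dome at about (192,218). The wedge's thick end is at the lower left.

```bash
python3 - <<'E'
from h import *
T=grab('top');S=grab('side')
t=lambda u,v:(370+u/1.9333,90+v/1.9333)
s=lambda u,v:(260+(u-395)/2.636,80+(v-290)/2.636)
A=ray(T,[t(33,129),t(67,269)],0.048);B=ray(T,[t(160,98),t(195,242)],.061)
print('top free',A.round(4),np.linalg.norm(A[0]-A[1]),'hinge side',B.round(4))
C=ray(S,[s(456,542),s(634,533)],.048);print('side free',C.round(4),np.linalg.norm(C[0]-C[1]))
D=ray(S,[s(445,455),s(606,452)],.062);print('side hinge',D.round(4))
n=ray(S,[s(459,570),s(634,557)],.013);print('side bar',n.round(4))
print('plates top (z.19)',ray(T,[t(207,60),t(326,32),t(375,212),t(257,240)],.19).round(4))
for z in (.08,.09):print('shaker top',ray(T,[(192,218)],z).round(4))
print('side lid/bottom',ray(S,[(328.5,302)],.085).round(4),ray(S,[(328,338)],0).round(4))
E
```

```text
top free [[ 0.6694 -0.1525  0.048 ]
 [ 0.4583 -0.1946  0.048 ]] 0.2152690798224745 hinge side [[ 0.7082 -0.3398  0.061 ]
 [ 0.4932 -0.3793  0.061 ]]
side free [[ 0.6716 -0.1598  0.048 ]
 [ 0.4597 -0.188   0.048 ]] 0.21370591648107032
side hinge [[ 0.7091 -0.352   0.062 ]
 [ 0.4983 -0.3668  0.062 ]]
side bar [[ 0.669  -0.1523  0.013 ]
 [ 0.459  -0.1893  0.013 ]]
plates top (z.19) [[ 0.7251 -0.3564  0.19  ]
 [ 0.7578 -0.5122  0.19  ]
 [ 0.521  -0.5575  0.19  ]
 [ 0.4889 -0.4062  0.19  ]]
shaker top [[0.5033 0.4063 0.08  ]]
shaker top [[0.5029 0.4027 0.09  ]]
side lid/bottom [[0.5021 0.4044 0.085 ]] [[0.5024 0.4303 0.    ]]
```

```bash
cat >> h.py <<'E'
from scipy.spatial.transform import Rotation as Ro
def go(*tg):
    "tg: (x,y,z,heading of tool x deg), tool down; prints shift and turn from now"
    s=ctrl.get_state();R=np.array(s['ee_rot']);print('t',round(s['t'],2),'pos',s['tool_pos'].round(4),'F',s['contact_force'].round(1),'M',s['moment'].round(2),'gap',round(s['finger_gap'],4),'j',s['joints'].round(0),'head',np.degrees(np.arctan2(R[1,0],R[0,0])).round(2))
    for x,y,z,h in tg:
        a=np.radians(h);Rt=np.c_[[np.cos(a),np.sin(a),0],[np.sin(a),-np.cos(a),0],[0,0,-1]]
        v=totool(s,(x,y,z));w=Ro.from_matrix(R.T@Rt).as_rotvec()
        print(v.round(4),w.round(4),'rows',round(max(np.linalg.norm(v)/.0417,np.linalg.norm(w)/np.radians(7.16)),1))
E
python3 -c "
from h import *
go((.45,-.2,.25,75),(.4866,.228,.15,130.2))"
```

```text
t 0.4 pos [ 0.213  -0.614   0.2312] F [-0.   0.8  0.1] M [0.01 0.01 0.05] gap 0.0853 j [-74.  28.  91.   0.  61.  -3.] head 19.12
[ 0.3596 -0.3135 -0.0187] [-2.000e-04 -1.000e-04 -9.752e-01] rows 11.4
[ 0.5344 -0.7059  0.0814] [-1.0000e-04 -2.0000e-04 -1.9386e+00] rows 21.3
```

arm_command:
  plan:
    - [1,[0.36,-0.314,-0.019],[0,0,-0.975]]
    - [1,[0.36,-0.314,-0.019],[0,0,-0.975]]
    - [1,[0.36,-0.314,-0.019],[0,0,-0.975]]
    - [1,[0.36,-0.314,-0.019],[0,0,-0.975]]
    - [1,[0.36,-0.314,-0.019],[0,0,-0.975]]
    - [1,[0.36,-0.314,-0.019],[0,0,-0.975]]
    - [1,[0.36,-0.314,-0.019],[0,0,-0.975]]
    - [1,[0.36,-0.314,-0.019],[0,0,-0.975]]
    - [1,[0.36,-0.314,-0.019],[0,0,-0.975]]
    - [1,[0.36,-0.314,-0.019],[0,0,-0.975]]

```text
t: 1.23
tool_pos: [0.4204, -0.2509, 0.2482]
ee_rot: [[0.258, 0.966, 0.0], [0.966, -0.258, -0.0], [-0.0, 0.0, -1.0]]
contact_force: [0.6, -1.0, 0.2]
finger_gap: 0.0855
```

```bash
python3 -c "
from h import *
go((.4866,.228,.13,130.2))"
```

```text
t 1.23 pos [ 0.4204 -0.2509  0.2482] F [ 0.6 -1.   0.2] M [-0.03 -0.07 -0.04] gap 0.0855 j [-34.  14. 111.   0.  56. -19.] head 75.02
[ 0.4798 -0.0598  0.1181] [ 4.00e-04  3.00e-04 -9.63e-01] rows 11.9
```

arm_command:
  plan:
    - [1,[0.48,-0.06,0.08],[0,0,-0.963]]
    - [1,[0.48,-0.06,0.08],[0,0,-0.963]]
    - [1,[0.48,-0.06,0.08],[0,0,-0.963]]
    - [1,[0.48,-0.06,0.08],[0,0,-0.963]]
    - [1,[0.48,-0.06,0.08],[0,0,-0.963]]
    - [1,[0.48,-0.06,0.08],[0,0,-0.963]]
    - [1,[0.48,-0.06,0.08],[0,0,-0.963]]
    - [1,[0.48,-0.06,0.08],[0,0,-0.963]]
    - [1,[0.48,-0.06,0.08],[0,0,-0.963]]
    - [1,[0.48,-0.06,0.08],[0,0,-0.963]]

```text
t: 2.07
tool_pos: [0.4762, 0.1567, 0.1802]
ee_rot: [[-0.646, 0.763, 0.001], [0.763, 0.646, -0.0], [-0.001, 0.001, -1.0]]
contact_force: [1.8, -0.6, -0.2]
finger_gap: 0.0854
```

```bash
python3 -c "
from h import *
T=grab('top');S=grab('side')
h=cv2.cvtColor(S['color'],cv2.COLOR_RGB2HSV)
go((.4866,.228,.06,130.2),(.4866,.228,.004,130.2))"
```

```text
t 2.17 pos [0.4766 0.1596 0.1796] F [ 0.5 -1.1  1.7] M [-0.01  0.01  0.02] gap 0.0854 j [ 15.  20. 114.   0.  47. -25.] head 130.46
[0.0456 0.0519 0.1197] [ 0.0012 -0.0001  0.0045] rows 3.3
[0.0456 0.0518 0.1757] [ 0.0012 -0.0001  0.0045] rows 4.5
```

arm_command:
  plan:
    - [1,[0.0456,0.052,0.03],[0.001,0,0.0045]]
    - [1,[0.0456,0.052,0.06],[0.001,0,0.0045]]
    - [1,[0.0456,0.052,0.1],[0.001,0,0.0045]]
    - [1,[0.0456,0.052,0.12],[0.001,0,0.0045]]
    - [1,[0.0456,0.052,0.14],[0.001,0,0.0045]]
    - [1,[0.0456,0.052,0.155],[0.001,0,0.0045]]
    - [1,[0.0456,0.052,0.168],[0.001,0,0.0045]]
    - [1,[0.0456,0.052,0.1755],[0.001,0,0.0045]]
    - [1,[0.0456,0.052,0.1755],[0.001,0,0.0045]]
    - [1,[0.0456,0.052,0.1755],[0.001,0,0.0045]]

```text
t: 3.0
tool_pos: [0.4868, 0.2279, 0.0044]
ee_rot: [[-0.645, 0.764, -0.0], [0.764, 0.645, 0.0], [0.0, -0.0, -1.0]]
contact_force: [-0.1, 0.1, 0.4]
finger_gap: 0.0854
```

arm_command:
  plan:
    - [-1,[0,0,0],[0,0,0]]
    - [-1,[0,0,0],[0,0,0]]
    - [-1,[0,0,0],[0,0,0]]
    - [-1,[0,0,0],[0,0,0]]
    - [-1,[0,0,0],[0,0,0]]
    - [-1,[0,0,0],[0,0,0]]
    - [-1,[0,0,0],[0,0,0]]
    - [-1,[0,0,0],[0,0,0]]
    - [-1,[0,0,0],[0,0,0]]
    - [-1,[0,0,0],[0,0,0]]
  grip_force: 60

```text
t: 3.83
tool_pos: [0.4874, 0.2281, 0.0054]
ee_rot: [[-0.645, 0.764, 0.001], [0.764, 0.645, 0.001], [-0.0, 0.001, -1.0]]
contact_force: [-0.8, -1.2, 12.7]
finger_gap: 0.0442
```

```bash
python3 -c "
from h import *
S=grab('side');T=grab('top')
go()
a=cv2.resize(S['color'][170:330,230:430],None,fx=2.9,fy=2.9,interpolation=2)
b=cv2.resize(T['color'][130:290,190:350],None,fx=1.4,fy=2.9,interpolation=2)
cv2.imwrite('pics/g1.png',a[:,:,::-1])"
```

```text
t 3.93 pos [0.4874 0.2281 0.0054] F [-1.3 -0.7 13.4] M [-0.32  0.43  0.07] gap 0.044 j [ 22.  38. 115.   0.  27. -18.] head 130.2
```

View pics/g1.png

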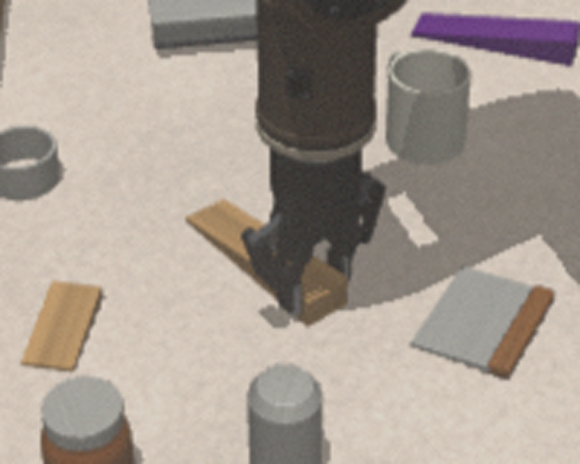

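The gripper holds the wedge across its width at the thick end, with a 44 mm gap that matches the wedge. Next I check clearances to the mug and ring cutter along the path.

```bash
python3 -c "
from h import *
T=grab('top');S=grab('side')
print('mug',ray(T,[(345,258),(330,258),(360,258),(368,246)],.085).round(3),ray(S,[(377,222)],0).round(3))
print('cutter',ray(T,[(313,126)],.04).round(3))
go((.4874,.2281,.03,130.2),(.5283,.0054,.03,101.5),(.5283,.0054,.006,101.5))"
```

```text
mug [[ 0.383 -0.02   0.085]
 [ 0.384  0.022  0.085]
 [ 0.382 -0.061  0.085]
 [ 0.414 -0.084  0.085]] [[0.381 0.006 0.   ]]
cutter [[0.769 0.061 0.04 ]]
t 4.03 pos [0.4873 0.2281 0.0054] F [-0.5 -0.8 13.6] M [-0.29  0.45  0.05] gap 0.0438 j [ 22.  38. 115.   0.  27. -18.] head 130.19
[-0.0001  0.0001 -0.0246] [ 0.0012  0.0003 -0.0001] rows 0.6
[-0.1966 -0.1124 -0.0247] [0.0013 0.     0.5008] rows 5.5
[-0.1966 -0.1124 -0.0007] [0.0013 0.     0.5008] rows 5.4
```

arm_command:
  plan:
    - [-1,[0,0,-0.012],[0,0,0]]
    - [-1,[-0.01,-0.006,-0.025],[0,0,0.05]]
    - [-1,[-0.04,-0.023,-0.025],[0,0,0.12]]
    - [-1,[-0.075,-0.043,-0.025],[0,0,0.2]]
    - [-1,[-0.11,-0.063,-0.025],[0,0,0.28]]
    - [-1,[-0.145,-0.083,-0.025],[0,0,0.36]]
    - [-1,[-0.175,-0.1,-0.025],[0,0,0.44]]
    - [-1,[-0.192,-0.11,-0.025],[0,0,0.49]]
    - [-1,[-0.1965,-0.1125,-0.025],[0,0,0.501]]
    - [-1,[-0.1965,-0.1125,-0.025],[0,0,0.501]]

```text
t: 4.87
tool_pos: [0.5286, 0.004, 0.0306]
ee_rot: [[-0.197, 0.98, 0.002], [0.98, 0.197, 0.0], [0.0, 0.002, -1.0]]
contact_force: [-0.3, 0.4, -1.4]
finger_gap: 0.0438
```

```bash
python3 -c "
from h import *
T=grab('top','t2.png')
go((.5283,.0054,.007,101.5))
b=cv2.resize(T['color'][110:270,240:500],None,fx=3,fy=3,interpolation=2)
cv2.imwrite('pics/g2.png',np.clip(b[:,:,::-1]*1.5,0,255))"
```

```text
t 4.92 pos [0.5282 0.0052 0.0305] F [-0.6 -0.3 -0.9] M [ 0.07  0.11 -0.01] gap 0.0437 j [ -3.  35. 116.   0.  29. -14.] head 101.47
[0.0002 0.0001 0.0235] [ 0.0015 -0.0003 -0.0005] rows 0.6[ WARN:0@4.602] global loadsave.cpp:1063 imwrite_ Unsupported depth image for selected encoder is fallbacked to CV_8U.
```

View pics/g2.png

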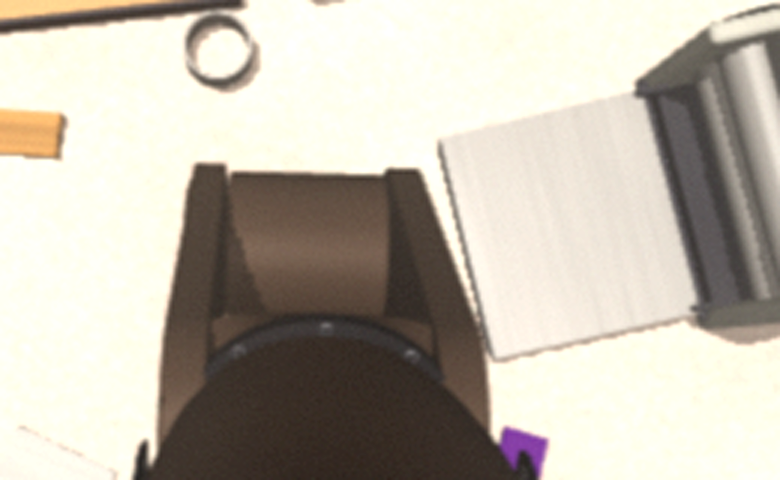

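The top view is blocked by the arm, though the table is still in place. I'll lower the wedge and check it in the side view.

arm_command:
  plan:
    - [-1,[0,0,0.01],[0.0015,0,0]]
    - [-1,[0,0,0.018],[0.0015,0,0]]
    - [-1,[0,0,0.021],[0.0015,0,0]]
    - [-1,[0,0,0.023],[0.0015,0,0]]
    - [-1,[0,0,0.0245],[0.0015,0,0]]
    - [-1,[0,0,0.0245],[0.0015,0,0]]
    - [-1,[0,0,0.0245],[0.0015,0,0]]
    - [-1,[0,0,0.0245],[0.0015,0,0]]
    - [-1,[0,0,0.0245],[0.0015,0,0]]
    - [-1,[0,0,0.0245],[0.0015,0,0]]

```text
t: 5.75
tool_pos: [0.5284, 0.0052, 0.0062]
ee_rot: [[-0.199, 0.98, 0.0], [0.98, 0.199, 0.0], [0.0, 0.0, -1.0]]
contact_force: [-0.1, -0.1, -1.9]
finger_gap: 0.0439
```

```bash
python3 -c "
from h import *
S=grab('side')
go()
x=np.array([.199,-.980]);bar=np.array([.5645,-.173])
print('tip px',proj(S,[[*(bar-.02*x),.002]]))
b=cv2.resize(S['color'][80:260,240:440],None,fx=3.3,fy=3.3,interpolation=2)
cv2.imwrite('pics/g3.png',b[:,:,::-1])"
```

```text
t 5.8 pos [0.5284 0.0051 0.0061] F [ 0.  -0.3 -1.6] M [0.03 0.04 0.01] gap 0.0437 j [ -3.  37. 117.   0.  26. -14.] head 101.47
tip px [[318.4473329  189.65064121]]
```

View pics/g3.png

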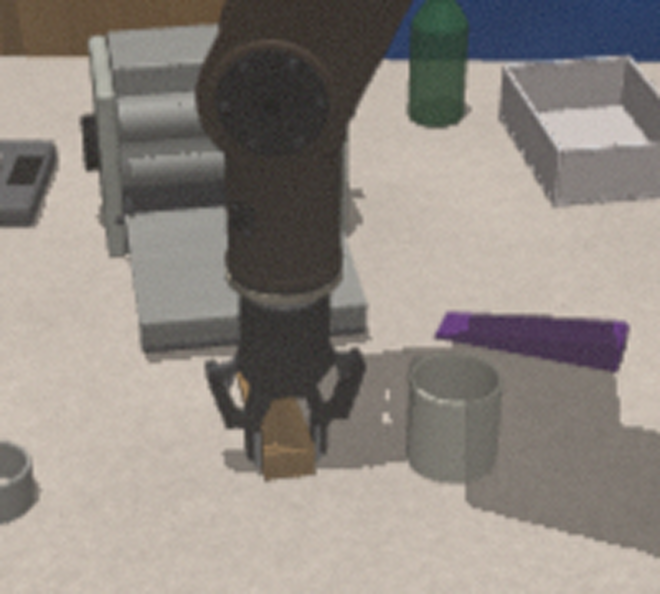

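The wedge is lined up with the middle of the lip, just clear of the worktop. I start pushing it in.

arm_command:
  plan:
    - [-1,[-0.005,0,0.0005],[0,0,0]]
    - [-1,[-0.012,0,0.0005],[0,0,0]]
    - [-1,[-0.02,0,0.0005],[0,0,0]]
    - [-1,[-0.028,0,0.0005],[0,0,0]]
    - [-1,[-0.036,0,0.0005],[0,0,0]]
    - [-1,[-0.044,0,0.0005],[0,0,0]]
    - [-1,[-0.05,0,0.0005],[0,0,0]]
    - [-1,[-0.056,0,0.0005],[0,0,0]]
    - [-1,[-0.06,0,0.0005],[0,0,0]]
    - [-1,[-0.064,0,0.0005],[0,0,0]]

```text
t: 6.63
tool_pos: [0.5409, -0.0578, 0.0055]
ee_rot: [[-0.198, 0.98, -0.0], [0.98, 0.198, 0.001], [0.001, -0.0, -1.0]]
contact_force: [-0.6, 6.9, -0.5]
finger_gap: 0.0439
```

```bash
python3 -c "
from h import *
go()"
```

```text
t 6.63 pos [ 0.5409 -0.0578  0.0055] F [-0.6  6.9 -0.5] M [ 1.08  0.23 -0.03] gap 0.0439 j [ -9.  38. 115.   0.  27. -21.] head 101.45
```

arm_command:
  plan:
    - [-1,[-0.006,0,0],[0,0,0]]
    - [-1,[-0.012,0,0],[0,0,0]]
    - [-1,[-0.018,0,0],[0,0,0]]
    - [-1,[-0.024,0,0],[0,0,0]]
    - [-1,[-0.03,0,0],[0,0,0]]
    - [-1,[-0.036,0,0],[0,0,0]]
    - [-1,[-0.042,0,0],[0,0,0]]
    - [-1,[-0.048,0,0],[0,0,0]]
    - [-1,[-0.054,0,0],[0,0,0]]
    - [-1,[-0.06,0,0],[0,0,0]]

```text
t: 7.47
tool_pos: [0.5521, -0.1161, 0.0055]
ee_rot: [[-0.199, 0.98, -0.002], [0.98, 0.199, 0.001], [0.002, -0.001, -1.0]]
contact_force: [-2.0, 8.2, 4.0]
finger_gap: 0.0437
```

```bash
python3 -c "
from h import *
go()"
```

```text
t 7.47 pos [ 0.5521 -0.1161  0.0055] F [-2.   8.2  4. ] M [ 1.29  0.34 -0.05] gap 0.0437 j [-15.  39. 112.   0.  29. -27.] head 101.46
```

Pushing smoothly at about 8 N, with roughly 21 mm expected to go. I now use small steps and watch the force.

arm_command:
  plan:
    - [-1,[-0.003,0,0],[0,0,0]]
    - [-1,[-0.005,0,0],[0,0,0]]
    - [-1,[-0.007,0,0],[0,0,0]]
    - [-1,[-0.009,0,0],[0,0,0]]
    - [-1,[-0.011,0,0],[0,0,0]]
    - [-1,[-0.013,0,0],[0,0,0]]
    - [-1,[-0.014,0,0],[0,0,0]]
    - [-1,[-0.015,0,0],[0,0,0]]
    - [-1,[-0.016,0,0],[0,0,0]]
    - [-1,[-0.016,0,0],[0,0,0]]

```text
t: 8.3
tool_pos: [0.5547, -0.1313, 0.0054]
ee_rot: [[-0.199, 0.98, -0.003], [0.98, 0.199, 0.002], [0.003, -0.002, -1.0]]
contact_force: [-2.6, 5.9, 3.4]
finger_gap: 0.044
```

arm_command:
  plan:
    - [-1,[-0.001,0,0],[0,0,0]]
    - [-1,[-0.002,0,0],[0,0,0]]
    - [-1,[-0.003,0,0],[0,0,0]]
    - [-1,[-0.004,0,0],[0,0,0]]
    - [-1,[-0.005,0,0],[0,0,0]]
    - [-1,[-0.005,0,0],[0,0,0]]
    - [-1,[-0.006,0,0],[0,0,0]]
    - [-1,[-0.006,0,0],[0,0,0]]
    - [-1,[-0.006,0,0],[0,0,0]]
    - [-1,[-0.006,0,0],[0,0,0]]

```text
t: 9.13
tool_pos: [0.5554, -0.1365, 0.0054]
ee_rot: [[-0.199, 0.98, -0.004], [0.98, 0.199, 0.003], [0.003, -0.003, -1.0]]
contact_force: [-1.3, 6.1, 2.5]
finger_gap: 0.0439
```

arm_command:
  plan:
    - [-1,[-0.001,0,0],[0,0,0]]
    - [-1,[-0.0015,0,0],[0,0,0]]
    - [-1,[-0.002,0,0],[0,0,0]]
    - [-1,[-0.0025,0,0],[0,0,0]]
    - [-1,[-0.003,0,0],[0,0,0]]
    - [-1,[-0.003,0,0],[0,0,0]]
    - [-1,[-0.003,0,0],[0,0,0]]
    - [-1,[-0.003,0,0],[0,0,0]]
    - [-1,[-0.003,0,0],[0,0,0]]
    - [-1,[-0.003,0,0],[0,0,0]]

```text
t: 9.97
tool_pos: [0.5556, -0.1389, 0.0055]
ee_rot: [[-0.199, 0.98, -0.005], [0.98, 0.199, 0.003], [0.004, -0.004, -1.0]]
contact_force: [-1.3, 7.3, 2.9]
finger_gap: 0.0441
```

arm_command:
  plan:
    - [-1,[-0.001,0,0],[0,0,0]]
    - [-1,[-0.002,0,0],[0,0,0]]
    - [-1,[-0.0025,0,0],[0,0,0]]
    - [-1,[-0.003,0,0],[0,0,0]]
    - [-1,[-0.0035,0,0],[0,0,0]]
    - [-1,[-0.004,0,0],[0,0,0]]
    - [-1,[-0.004,0,0],[0,0,0]]
    - [-1,[-0.004,0,0],[0,0,0]]
    - [-1,[-0.004,0,0],[0,0,0]]
    - [-1,[-0.004,0,0],[0,0,0]]

```text
t: 10.8
tool_pos: [0.5559, -0.1422, 0.0055]
ee_rot: [[-0.2, 0.98, -0.006], [0.98, 0.2, 0.004], [0.005, -0.005, -1.0]]
contact_force: [-1.7, 6.1, 3.7]
finger_gap: 0.0438
```

arm_command:
  plan:
    - [-1,[-0.001,0,0],[0,0,0]]
    - [-1,[-0.002,0,0],[0,0,0]]
    - [-1,[-0.0025,0,0],[0,0,0]]
    - [-1,[-0.003,0,0],[0,0,0]]
    - [-1,[-0.0035,0,0],[0,0,0]]
    - [-1,[-0.004,0,0],[0,0,0]]
    - [-1,[-0.0045,0,0],[0,0,0]]
    - [-1,[-0.005,0,0],[0,0,0]]
    - [-1,[-0.005,0,0],[0,0,0]]
    - [-1,[-0.005,0,0],[0,0,0]]

```text
t: 11.63
tool_pos: [0.5557, -0.1441, 0.0054]
ee_rot: [[-0.2, 0.98, -0.008], [0.98, 0.2, 0.007], [0.008, -0.007, -1.0]]
contact_force: [-0.7, 34.0, 11.0]
finger_gap: 0.0437
```

```bash
python3 -c "
from h import *
S=grab('side')
go()
b=cv2.resize(S['color'][120:230,250:370],None,fx=5,fy=5,interpolation=2)
cv2.imwrite('pics/g4.png',b[:,:,::-1])"
```

```text
t 11.68 pos [ 0.5557 -0.1441  0.0055] F [-1.  33.7 10.2] M [ 5.18 -0.75  0.29] gap 0.0442 j [-18.  40. 110.   0.  31. -30.] head 101.53
```

View pics/g4.png

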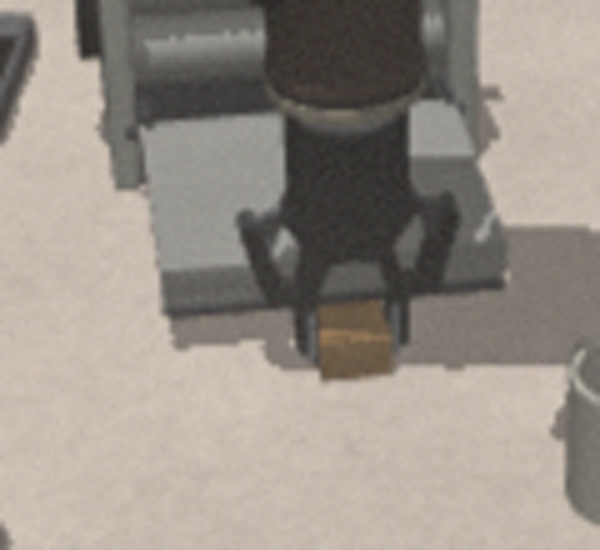

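The push force jumped to 34 N at the same moment-to-force ratio as before, so the load is still acting through the wedge. The table looks raised, so I release the wedge and back off.

arm_command:
  plan:
    - [-1,[0,0,0],[0,0,0]]
    - [-0.5,[0,0,0],[0,0,0]]
    - [0,[0,0,0],[0,0,0]]
    - [0.6,[0,0,0],[0,0,0]]
    - [0.6,[0,0,0],[0,0,0]]
    - [0.6,[0,0,0],[0,0,0]]
    - [0.6,[0,0,0],[0,0,0]]
    - [0.6,[0,0,-0.003],[0,0,0]]
    - [0.6,[0.002,0,-0.008],[0,0,0]]
    - [0.6,[0.004,0,-0.015],[0,0,0]]

```text
t: 12.52
tool_pos: [0.5548, -0.1402, 0.0207]
ee_rot: [[-0.2, 0.98, -0.009], [0.98, 0.2, 0.007], [0.009, -0.007, -1.0]]
contact_force: [0.4, -0.6, -0.7]
finger_gap: 0.0681
```

arm_command:
  plan:
    - [0.6,[0.005,0,-0.02],[0,0,0]]
    - [0.6,[0.01,0,-0.04],[0,0,0]]
    - [1,[0.03,0,-0.07],[0,0,0]]
    - [1,[0.06,0,-0.1],[0,0,0]]
    - [1,[0.09,0,-0.13],[0,0,0]]
    - [1,[0.13,0,-0.14],[0,0,0]]
    - [1,[0.17,0,-0.14],[0,0,0]]
    - [1,[0.21,0,-0.14],[0,0,0]]
    - [1,[0.25,0,-0.14],[0,0,0]]
    - [1,[0.28,0,-0.14],[0,0,0]]

```text
t: 13.35
tool_pos: [0.499, 0.1359, 0.1642]
ee_rot: [[-0.2, 0.98, -0.008], [0.98, 0.2, 0.007], [0.009, -0.006, -1.0]]
contact_force: [0.1, -0.6, -0.8]
finger_gap: 0.0857
```

```bash
python3 -c "
from h import *
S=grab('side');T=grab('top')
go((.503,.403,.16,130),(.503,.403,.03,130))
b=cv2.resize(S['color'][120:230,255:355],None,fx=4,fy=4,interpolation=2)
a=cv2.resize(T['color'][130:240,370:470],None,fx=4,fy=4,interpolation=2)
cv2.imwrite('pics/g5.png',np.hstack([b,np.clip(a*1.5,0,255).astype(np.uint8)])[:,:,::-1])"
```

```text
t 13.45 pos [0.499 0.137 0.164] F [ 0.6 -0.9 -0.3] M [ 0.   -0.02  0.01] gap 0.0853 j [ 12.  22. 112.   1.  46.  -1.] head 101.73
[0.2596 0.0581 0.006 ] [-0.004  -0.0106 -0.4934] rows 6.4
[0.2584 0.0589 0.136 ] [-0.004  -0.0106 -0.4934] rows 7.1
```

View pics/g5.png

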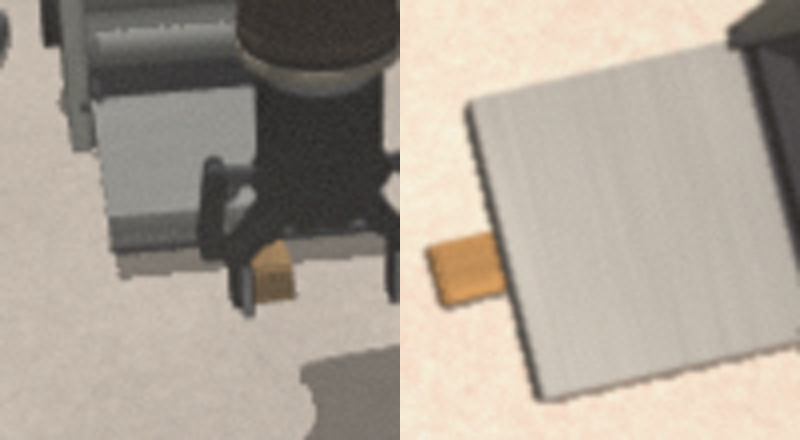

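The table is now raised, with the wedge protruding about 50 mm and left free. Next is the shaker.

arm_command:
  plan:
    - [1,[0.04,0.008,0],[-0.004,-0.01,0]]
    - [1,[0.08,0.017,0],[-0.004,-0.01,0]]
    - [1,[0.12,0.026,0],[-0.004,-0.01,0]]
    - [1,[0.16,0.035,0.003],[-0.004,-0.01,0]]
    - [1,[0.2,0.045,0.005],[-0.004,-0.01,0]]
    - [1,[0.235,0.052,0.005],[-0.004,-0.01,0]]
    - [1,[0.255,0.057,0.005],[-0.004,-0.01,0]]
    - [1,[0.2595,0.058,0.005],[-0.004,-0.01,0]]
    - [1,[0.2595,0.058,0.005],[-0.004,-0.01,0]]
    - [1,[0.2595,0.058,0.005],[-0.004,-0.01,0]]

```text
t: 14.28
tool_pos: [0.5028, 0.402, 0.1611]
ee_rot: [[-0.204, 0.979, -0.003], [0.979, 0.203, -0.002], [-0.001, -0.003, -1.0]]
contact_force: [-0.9, -0.9, -0.4]
finger_gap: 0.0857
```

```bash
python3 -c "
from h import *
S=grab('side')
go((.503,.403,.03,101.5))
b=cv2.resize(S['color'][200:370,220:440],None,fx=3,fy=3,interpolation=2)
c=cv2.resize(S['color'][120:210,255:375],None,fx=5,fy=5,interpolation=2)[:450]
h=np.zeros((600,660,3),np.uint8);h[:510]=b
cv2.imwrite('pics/g6.png',cv2.resize(np.hstack([b[:450],c]),(800,286))[:,:,::-1])"
```

```text
t 14.33 pos [0.5029 0.4015 0.1612] F [-0.3  0.2 -1. ] M [-0.01 -0.02 -0.05] gap 0.0852 j [36. 31. 96.  0. 53. 24.] head 101.7
[0.0016 0.0008 0.1312] [-0.0029  0.0013  0.0035] rows 3.1
```

View pics/g6.png

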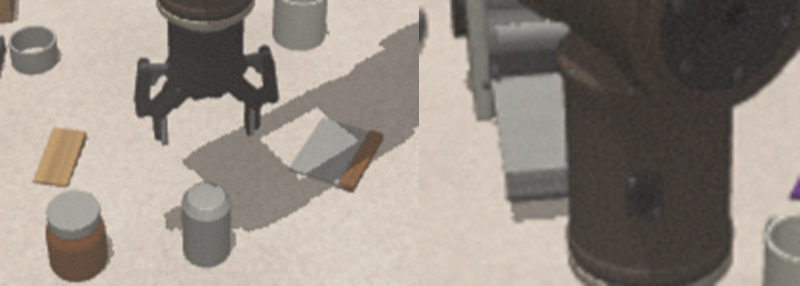

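The gripper is centred over the shaker, with the jar well clear.

arm_command:
  plan:
    - [1,[0.0016,0.001,0.025],[-0.003,0,0.0035]]
    - [1,[0.0016,0.001,0.05],[-0.003,0,0.0035]]
    - [1,[0.0016,0.001,0.075],[-0.003,0,0.0035]]
    - [1,[0.0016,0.001,0.1],[-0.003,0,0.0035]]
    - [1,[0.0016,0.001,0.12],[-0.003,0,0.0035]]
    - [1,[0.0016,0.001,0.131],[-0.003,0,0.0035]]
    - [1,[0.0016,0.001,0.131],[-0.003,0,0.0035]]
    - [-0.3,[0.0016,0.001,0.131],[-0.003,0,0.0035]]
    - [-0.3,[0.0016,0.001,0.131],[-0.003,0,0.0035]]
    - [-0.3,[0.0016,0.001,0.131],[-0.003,0,0.0035]]
  grip_force: 30

```text
t: 15.17
tool_pos: [0.5042, 0.4034, 0.0319]
ee_rot: [[-0.199, 0.98, 0.002], [0.98, 0.199, 0.0], [-0.0, 0.002, -1.0]]
contact_force: [-1.7, -2.0, 6.5]
finger_gap: 0.055
```

arm_command:
  plan:
    - [-0.3,[0,0,0],[0,0,0]]
    - [-0.3,[0,0,0],[0,0,0]]
    - [-0.3,[0,0,0],[0,0,0]]
    - [-0.3,[0,0,0],[0,0,0]]
    - [-0.3,[0,0,-0.005],[0,0,0]]
    - [-0.3,[0,0,-0.015],[0,0,0]]
    - [-0.3,[0,0,-0.03],[0,0,0]]
    - [-0.3,[0,0,-0.055],[0,0,0]]
    - [-0.3,[0,0,-0.085],[0,0,0]]
    - [-0.3,[0,0,-0.11],[0,0,0]]

```text
t: 16.0
tool_pos: [0.5039, 0.4035, 0.1443]
ee_rot: [[-0.199, 0.98, 0.003], [0.98, 0.199, 0.0], [-0.0, 0.003, -1.0]]
contact_force: [0.1, 1.0, -2.2]
finger_gap: 0.0547
```

```bash
python3 -c "
from h import *
S=grab('side')
go()
T=grab('top')
for n,f,b in (('s',S,(250,120,370,220)),('t',T,(370,130,490,230))):
    x0,y0,x1,y1=b;np.save(n,f['color'])
c=cv2.resize(S['color'][120:330,220:440],None,fx=2.7,fy=2.7,interpolation=2)
cv2.imwrite('pics/g7.png',c[:,:,::-1])
x=np.array([.199,-.980]);bar=np.array([.5645,-.173])
p=bar+.075*x
print('place',p);go((*p,.17,101.5),(*p,.093,101.5))"
```

```text
t 16.05 pos [0.506  0.405  0.1492] F [2.8 2.6 3.5] M [ 0.08 -0.19  0.02] gap 0.0547 j [36. 32. 97. -0. 51. 25.] head 101.49
place [ 0.579425 -0.2465  ]
t 16.1 pos [0.506  0.405  0.1471] F [ 0.7  0.8 -2.7] M [-0.01 -0.   -0.  ] gap 0.0547 j [36. 32. 97. -0. 51. 25.] head 101.49
[-0.653  -0.0576 -0.0251] [ 0.0088 -0.0027 -0.0002] rows 15.7
[-0.6532 -0.0583  0.0519] [ 0.0088 -0.0027 -0.0002] rows 15.8
```

View pics/g7.png

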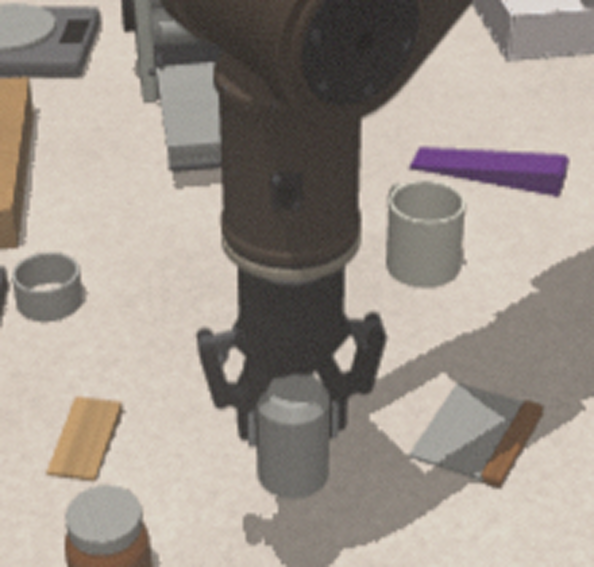

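The shaker is held upright and clear of the worktop. I carry it over at height.

arm_command:
  plan:
    - [-0.3,[-0.01,-0.001,-0.01],[0,0,0]]
    - [-0.3,[-0.03,-0.003,-0.02],[0,0,0]]
    - [-0.3,[-0.06,-0.005,-0.028],[0,0,0]]
    - [-0.3,[-0.095,-0.008,-0.028],[0,0,0]]
    - [-0.3,[-0.13,-0.012,-0.028],[0,0,0]]
    - [-0.3,[-0.165,-0.015,-0.028],[0,0,0]]
    - [-0.3,[-0.2,-0.018,-0.028],[0,0,0]]
    - [-0.3,[-0.235,-0.021,-0.028],[0,0,0]]
    - [-0.3,[-0.27,-0.024,-0.028],[0,0,0]]
    - [-0.3,[-0.305,-0.027,-0.028],[0,0,0]]
  grip_force: 40

```text
t: 16.93
tool_pos: [0.5395, 0.0985, 0.1742]
ee_rot: [[-0.199, 0.98, 0.008], [0.98, 0.199, 0.004], [0.003, 0.008, -1.0]]
contact_force: [1.0, 0.7, -3.6]
finger_gap: 0.0546
```

```bash
python3 -c "
from h import *
go((.5794,-.2465,.175,101.5))"
```

```text
t 16.93 pos [0.5395 0.0985 0.1742] F [ 1.   0.7 -3.6] M [-0.03 -0.02  0.08] gap 0.0546 j [  7.  23. 109.   0.  48.  -5.] head 101.49
[-0.346  -0.0296 -0.0019] [ 0.0082 -0.0026 -0.0002] rows 8.3
```

arm_command:
  plan:
    - [-0.3,[-0.035,-0.003,0],[0.008,-0.0025,0]]
    - [-0.3,[-0.075,-0.0065,0],[0.008,-0.0025,0]]
    - [-0.3,[-0.115,-0.01,0],[0.008,-0.0025,0]]
    - [-0.3,[-0.155,-0.013,0],[0.008,-0.0025,0]]
    - [-0.3,[-0.195,-0.017,0],[0.008,-0.0025,0]]
    - [-0.3,[-0.235,-0.02,0],[0.008,-0.0025,0]]
    - [-0.3,[-0.275,-0.0235,0],[0.008,-0.0025,0]]
    - [-0.3,[-0.31,-0.0265,0],[0.008,-0.0025,0]]
    - [-0.3,[-0.335,-0.029,0],[0.008,-0.0025,0]]
    - [-0.3,[-0.346,-0.0295,0],[0.008,-0.0025,0]]

```text
t: 17.77
tool_pos: [0.5788, -0.2503, 0.173]
ee_rot: [[-0.197, 0.98, -0.0], [0.98, 0.197, -0.0], [-0.0, -0.0, -1.0]]
contact_force: [-0.7, 0.7, -1.6]
finger_gap: 0.0546
```

```bash
python3 -c "
from h import *
go((.5794,-.2465,.099,101.5))
S=grab('side')
c=cv2.resize(S['color'][60:220,240:400],None,fx=3.7,fy=3.7,interpolation=2)
cv2.imwrite('pics/g8.png',c[:,:,::-1])"
```

```text
t 17.77 pos [ 0.5788 -0.2503  0.173 ] F [-0.7  0.7 -1.6] M [ 0.03  0.06 -0.04] gap 0.0546 j [-26.  29.  97.  -0.  53. -37.] head 101.36
[0.0036 0.0013 0.074 ] [-0.0001  0.0004 -0.0025] rows 1.8
```

View pics/g8.png

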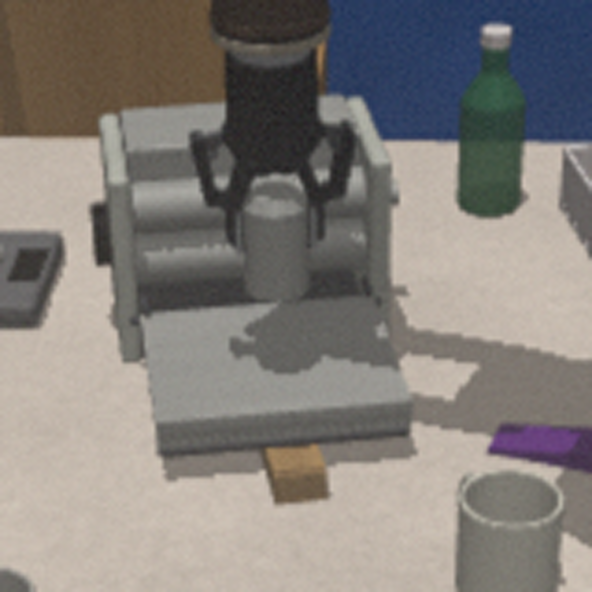

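The shaker is above the table, the wedge is in place and the table is raised. I lower the shaker gently.

arm_command:
  plan:
    - [-0.3,[0.0035,0.001,0.015],[0,0,0]]
    - [-0.3,[0.0035,0.001,0.03],[0,0,0]]
    - [-0.3,[0.0035,0.001,0.045],[0,0,0]]
    - [-0.3,[0.0035,0.001,0.058],[0,0,0]]
    - [-0.3,[0.0035,0.001,0.066],[0,0,0]]
    - [-0.3,[0.0035,0.001,0.071],[0,0,0]]
    - [-0.3,[0.0035,0.001,0.074],[0,0,0]]
    - [-0.3,[0.0035,0.001,0.076],[0,0,0]]
    - [-0.3,[0.0035,0.001,0.0765],[0,0,0]]
    - [-0.3,[0.0035,0.001,0.0765],[0,0,0]]

```text
t: 18.65
tool_pos: [0.5797, -0.247, 0.0969]
ee_rot: [[-0.197, 0.98, 0.001], [0.98, 0.197, -0.001], [-0.001, 0.001, -1.0]]
contact_force: [-0.2, -0.4, -2.4]
finger_gap: 0.0548
```

arm_command:
  plan:
    - [-0.3,[0,0,0.0005],[0,0,0]]
    - [-0.3,[0,0,0.001],[0,0,0]]
    - [-0.3,[0,0,0.0012],[0,0,0]]
    - [-0.3,[0,0,0.0014],[0,0,0]]
    - [-0.3,[0,0,0.0016],[0,0,0]]
    - [-0.3,[0,0,0.0018],[0,0,0]]
    - [-0.3,[0,0,0.002],[0,0,0]]
    - [-0.3,[0,0,0.002],[0,0,0]]
    - [-0.3,[0,0,0.002],[0,0,0]]
    - [-0.3,[0,0,0.002],[0,0,0]]

```text
t: 19.48
tool_pos: [0.5797, -0.247, 0.095]
ee_rot: [[-0.197, 0.98, 0.001], [0.98, 0.197, -0.001], [-0.001, 0.001, -1.0]]
contact_force: [0.6, 0.1, -1.9]
finger_gap: 0.0547
```

arm_command:
  plan:
    - [-0.3,[0,0,0.0003],[0,0,0]]
    - [-0.3,[0,0,0.0006],[0,0,0]]
    - [-0.3,[0,0,0.0008],[0,0,0]]
    - [-0.3,[0,0,0.001],[0,0,0]]
    - [-0.3,[0,0,0.0012],[0,0,0]]
    - [-0.3,[0,0,0.0014],[0,0,0]]
    - [-0.3,[0,0,0.0015],[0,0,0]]
    - [-0.3,[0,0,0.0015],[0,0,0]]
    - [-0.3,[0,0,0.0015],[0,0,0]]
    - [-0.3,[0,0,0.0015],[0,0,0]]

```text
t: 20.32
tool_pos: [0.5797, -0.247, 0.0939]
ee_rot: [[-0.197, 0.98, 0.001], [0.98, 0.197, -0.001], [-0.001, 0.001, -1.0]]
contact_force: [-2.3, 0.3, 6.8]
finger_gap: 0.0547
```

Contact came at TCP z 0.094, exactly where it should be for a level table top at 62 mm. I release and retreat upward.

arm_command:
  plan:
    - [-0.3,[0,0,-0.0005],[0,0,0]]
    - [0.3,[0,0,-0.0005],[0,0,0]]
    - [0.5,[0,0,-0.0005],[0,0,0]]
    - [0.8,[0,0,-0.0005],[0,0,0]]
    - [1,[0,0,-0.0005],[0,0,0]]
    - [1,[0,0,-0.0005],[0,0,0]]
    - [1,[0,0,-0.0005],[0,0,0]]
    - [1,[0,0,-0.0005],[0,0,0]]
    - [1,[0,0,-0.005],[0,0,0]]
    - [1,[0,0,-0.015],[0,0,0]]

```text
t: 21.15
tool_pos: [0.579, -0.2467, 0.1084]
ee_rot: [[-0.197, 0.98, -0.001], [0.98, 0.197, -0.0], [-0.0, -0.001, -1.0]]
contact_force: [-0.1, 0.4, 0.0]
finger_gap: 0.0853
```

arm_command:
  plan:
    - [1,[0,0,-0.02],[0,0,0]]
    - [1,[0,0,-0.045],[0,0,0]]
    - [1,[0,0,-0.075],[0,0,0]]
    - [1,[0,0,-0.105],[0,0,0]]
    - [1,[0,0,-0.13],[0,0,0]]
    - [1,[0.03,0,-0.14],[0,0,0]]
    - [1,[0.07,0,-0.14],[0,0,0]]
    - [1,[0.11,0,-0.14],[0,0,0]]
    - [1,[0.15,0,-0.14],[0,0,0]]
    - [1,[0.19,0,-0.14],[0,0,0]]

```text
t: 21.98
tool_pos: [0.541, -0.0589, 0.2495]
ee_rot: [[-0.196, 0.981, 0.0], [0.981, 0.196, -0.0], [-0.0, 0.0, -1.0]]
contact_force: [0.8, 0.0, -0.1]
finger_gap: 0.0853
```

arm_command:
  plan:
    - [1,[0.03,0,0],[0,0,0]]
    - [1,[0.07,0,0],[0,0,0]]
    - [1,[0.11,0,0],[0,0,0]]
    - [1,[0.15,0,0],[0,0,0]]
    - [1,[0.19,0,0],[0,0,0]]
    - [1,[0.23,0,0],[0,0,0]]
    - [1,[0.26,0,0],[0,0,0]]
    - [1,[0.26,0,0],[0,0,0]]
    - [1,[0.26,0,0],[0,0,0]]
    - [1,[0.26,0,0],[0,0,0]]

```text
t: 22.82
tool_pos: [0.4901, 0.1959, 0.2501]
ee_rot: [[-0.197, 0.98, 0.001], [0.98, 0.197, -0.0], [-0.001, 0.001, -1.0]]
contact_force: [0.2, 0.2, 0.1]
finger_gap: 0.0856
```

```bash
python3 -c "
from h import *
go()
S=grab('side');T=grab('top')
c=cv2.resize(S['color'][80:220,250:350],None,fx=4,fy=4,interpolation=2)
a=cv2.resize(T['color'][120:260,370:470],None,fx=4,fy=4,interpolation=2)
cv2.imwrite('pics/g9.png',np.hstack([c,np.clip(a*1.5,0,255).astype(np.uint8)])[:,:,::-1])
for f,b in((T,(380,180,400,215)),(S,(305,170,340,205))):
    x0,y0,x1,y1=b;h=cv2.cvtColor(f['color'],cv2.COLOR_RGB2HSV)[y0:y1,x0:x1]
    m=(h[...,1]>80).astype(np.uint8);k=max(cv2.findContours(m,0,2)[0],key=cv2.contourArea)[:,0]+[x0,y0]
    print(k.min(0),k.max(0),cv2.approxPolyDP(k,1.5,True)[:,0].tolist())
    lo=cv2.approxPolyDP(k,1.5,True)[:,0];print(ray(f,lo,0).round(3).tolist(),ray(f,lo,.032).round(3).tolist())
"
```

```text
t 22.82 pos [0.4901 0.1959 0.2501] F [0.2 0.2 0.1] M [-0.    0.01  0.07] gap 0.0856 j [ 19.  17. 106.  -0.  57.   7.] head 101.36
[380 188] [396 206] [[393, 188], [380, 191], [381, 206], [396, 202]]
[[0.583, -0.175, 0.0], [0.575, -0.136, 0.0], [0.53, -0.137, 0.0], [0.541, -0.183, 0.0]] [[0.579, -0.169, 0.032], [0.572, -0.131, 0.032], [0.527, -0.132, 0.032], [0.538, -0.176, 0.032]]
[312 180] [327 194] [[325, 180], [319, 184], [316, 181], [312, 181], [315, 194], [327, 193]]
[[0.543, -0.214, 0.0], [0.561, -0.19, 0.0], [0.572, -0.207, 0.0], [0.585, -0.207, 0.0], [0.57, -0.131, 0.0], [0.533, -0.138, 0.0]] [[0.54, -0.164, 0.032], [0.557, -0.14, 0.032], [0.568, -0.157, 0.032], [0.581, -0.157, 0.032], [0.566, -0.084, 0.032], [0.53, -0.091, 0.032]]
```

View pics/g9.png

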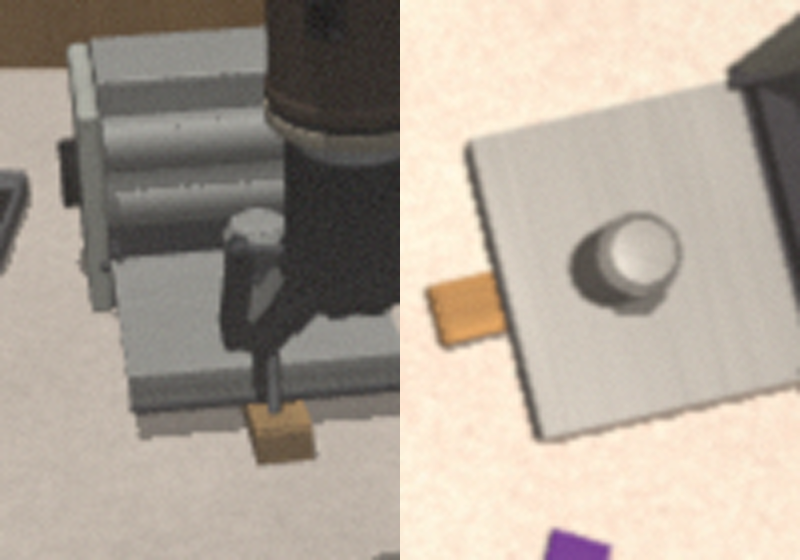

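The final views show the shaker standing upright mid-table, the table level, and the wedge in the same pixel place as before the shaker went on. The gripper is well clear of everything, so I hand the job in.

```bash
python3 -c "
from h import *
print(ctrl.job_done())"
```

```text
the job is handed in; nothing more can be done
None
```

The long wedge is jammed under the landing table's free edge and let go, and the steel shaker is standing upright on the raised table. I handed the job in at about 23 s; the hand-in gives no verdict.

- **Wedge:** The push stayed at about 6–8 N while the table lifted, then rose steeply to about 34 N at the stop. I then opened the fingers and backed off. The wedge's thick end was at the same pixel column (top view) before and after the shaker was placed.
- **Table and shaker:** The shaker touched down 62 mm above the worktop, which matches a level table. The last pictures show the table up and the shaker near mid-table, and the gripper was about 0.4 m away with no contact force.
- **What disagreed:** The images put the wedge about 135 mm under the bar, against the 125 mm given. I think that is a few millimetres of camera and lip-position error, because the force rise and the table height both point to the stop.
- **Not checked:** I did not push the wedge again after letting go to re-test how tight it was. I also did not re-measure the other things on the worktop, but the gripper kept clear of them throughout.

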